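# Rotate the thread-lock stock

## Task

Restock the thread-lock first-in-first-out: bring the red bottle that is already in the rack forward in its lane, up to the front lip, and only then stand the new red bottle from the open bench beside the rack close behind it in the same lane. Leave both upright on the lane floor, and leave the cream oil bottles and the dark sleeve where they are, as well as the red bottle far back by the spray can.

Things in the scene. Friction and masses are not known exactly. Their poses are not given: they have to be found in the camera images.
- rack: Fixed rack, grey plate 210 (x) by 178 mm (y), two lanes along its x between blue rails; origin under its centre. -x is the front (robot side), +x the open back. Lane floors 6 mm up, centre lines at y = +48 and -48 mm, 62 mm wide inside; rails and front lip rise to 28 mm. Lip's inner face at x = -97 mm: a bottle touching it, 36 mm side along the lane, has its axis at x = -79. Lane of the red bottle varies.
- old_mid (a point): Red thread-lock bottle with tapered nozzle, 106 mm tall, 0.06 kg; flat body 24 mm thick (its x) by 36 mm wide (its y), straight-sided up to 72 mm. Point: on its upright axis (z up), 60 mm above its underside; grip here across the 24 mm, the nozzle top is 46 mm higher. The OLD one: in a lane of the rack, well back from the lip, 36 mm side roughly along the lane.
- new_mid (a point): Red thread-lock bottle with tapered nozzle, 106 mm tall, 0.06 kg; flat body 24 mm thick (its x) by 36 mm wide (its y), straight-sided up to 72 mm. Point: on its upright axis (z up), 60 mm above its underside; grip here across the 24 mm, the nozzle top is 46 mm higher. The NEW one: on the open bench beside the rack, turned up to 60 degrees.
- lane_oil_mid (a point): A small cream squeeze bottle with a thin straw, round body 43 mm across, 89 mm to the top of its cap, straw to 146 mm; the point is at the middle of the body, 45 mm above its underside. It stands in the rack's other lane: a bystander.
- spare_oil_mid (a point): A small cream squeeze bottle with a thin straw, round body 43 mm across, 89 mm to the top of its cap, straw to 146 mm; the point is at the middle of the body, 45 mm above its underside. It stands on the bench: a bystander.
- sleeve_mid (a point): A dark turned metal sleeve, 40 mm across and 88 mm tall, standing on the bench; the point is at its centre. A bystander.

How it is judged:
By the outcome, as a careful person would: the job done as asked, in the order asked, and still so for the second after the job is handed in, with the robot touching nothing.
It also fails if it takes over 48 s, if anything falls off the work surface, if the arm or the gripper's body presses on something with over 40 N, if the wrist force passes 120 N, or if a joint passes its speed limit or range.

## Robot

A 6-joint arm with a two-finger parallel gripper is mounted at the origin on a cart in front of the work surface, level with it; the furniture and walls round the work are solid. World frame = base frame: x ahead of the robot, y to its left, z up, the work surface at z = 0. Lengths are in m, angles in rad, forces in N, time in s.
With the tool pointing down it reaches from about 0.3 to 0.775 m from the base axis. Payload 14.6 kg.
Tool frame: the origin (TCP) lies at the very end of the fingers, on their centre line; the grasp point (between the pads) lies 19 mm behind it; z points along the fingers, y is the line along which they close (so a half turn about z gives the same grasp; the last joint's range is limited). The gripper opens to 94 mm and grips with 3 to 60 N. Pads are 16 mm wide; open, the fingers measure 119 mm over their backs; the gripper's body (75 mm by 177 mm) begins 78 mm behind the grasp point.
Start: joints at [-1.38, 0.3, 1.521, -0, 1.321, -0.067], TCP at [0.14, -0.532, 0.205] pointing down, gripper open.
Joint ranges: [-3.03, 3.03], [-0.79, 2.21], [0.23, 2.52], [-1.04, 4.18], [0, 3.07], [-2.55, 2.55]. Speed limits (rad/s): [2.22, 2.22, 2.57, 3.14, 3.14, 3.14].

## Interface

Orientations are given as [roll, pitch, yaw] about the fixed x, y, z axes, in that order (R = Rz(yaw) Ry(pitch) Rx(roll)).
In Python, from plant import get_obs, vision, workorder, find_in, regions_of, spot_point gives the robot as it stands.
- The arm moves only by the shell command python3 -m creep 'ROWS' [FORCE]. ROWS is JSON, a list that holds one entry, the list of rows, each a list of 7 numbers: the closure, from 0 (fully open) to 1 (shut), then the shift along the world's x, y, z in m, then the turn, a rotation vector about the world's x, y, z in rad. In form: [[[claw, x, y, z, ax, ay, az], ...]]. A call has 1 to 5 rows; each row shifts and turns the commanded pose from where the row before left it; what a row does not reach is not made up. A row lasts 1/12 s, in which the tool goes at most 41.7 mm and 7.16 degrees, less where a joint would pass 70% of its speed; a pose out of reach is approached as far as the arm can. A call is refused whole if a number of a shift passes 0.0417 or a number of a turn 0.125, either way. A call with a gripper value outside its range is refused whole. The fingers move at their own pace and stop on an object; FORCE is the grip in N (left out, the last holds). Time passes only in rows, so rows that do not move let the fingers close. It gives the time, the measured TCP pose, the force, the opening and the grip force at its end, in the units of the state.
- get_obs(): the state, without advancing time (a new reading comes with each control period).
- vision.snapshot(name): name is "side" or "top"; returns the picture (480x640x3 uint8, blue, green, red); there is no depth.
- vision.camera_info(name): a dict with "fov_y" (degrees; the focal length in pixels is half the picture's height over the tangent of half this angle, whatever the lens; pixels are square), "cx", "cy" (the principal point, pixels), "position" and "rotation" of the camera in the world. Camera axes: x right, y up, looking along -z (the intrinsics and any distortion apply to the point x, -y, -z); pixel columns grow to the right and rows downward; lengths in m; the calibration is good to about 2 mm. A picture is of the moment at which its call begins. camera_info takes no time and is no camera call.
- workorder.hand_in(): hands the job in; it is judged then, once.
Trained networks look in the newest picture that a camera, given by its name, has taken for a name from the list of things; names that differ only in an ending like _2 or _b are one class to them, and where a whole thing is asked for, a point or a joint stands for the part that bears it (a point fixed in the world has none). Each returns a list of dicts, best first, with "p" (0 to 1); they miss things now and then, are a little off and sometimes report something else, mostly with a low value. They report only what shows in the picture. A call takes as long as a camera call.
- find_in(camera, name): "at" ([column, row] in pixels, amid what is visible of it).
- regions_of(camera, name): "mask" (480x640 bool, what is visible of it) and "at" ([column, row] in pixels, amid what is visible of it).
- spot_point(camera, name): "at" ([column, row] in pixels: a listed point, or the origin of a listed thing).
The state is a dict: "t": time; "joint_pos": joint angles; "qvel": joint speeds; "effort": joint torques, N m; "tcp_pos": TCP position; "ee_rot": TCP orientation; "force": force on the tool from outside, world axes, zero at the start; "torque": the same for the moment, N m; "gripper_width": finger opening in m; "grip_force": force on a finger pad.
Only numpy, scipy, OpenCV 4.12 (cv2) and the standard library are available. Lean on these libraries where they do the work, as an engineer would, in place of code of your own. Each camera call takes 0.05 s, during which the arm holds its last target. There are 200 camera calls.

## Working session

There is one attempt and no reset: what is moved stays moved. The work goes in short steps, Python scripts to look and compute and a shell command to move; the robot and the scene stay as the last step left them, time stands still between calls to the robot, and variables do not carry over. Pictures are saved under pics/ and viewed, at most 10 in all, crops included, and the job is handed in when it is done.

```bash
mkdir -p pics; ls; python3 - <<'E'
from plant import *
import cv2
o=get_obs();print(o['t'],o['tcp_pos'],o['ee_rot'],o['gripper_width'])
for c in("side","top"):
    print(c,vision.camera_info(c))
    im=vision.snapshot(c);cv2.imwrite(f'pics/{c}0.png',im)
    for n in("rack","old_mid","new_mid","lane_oil_mid","spare_oil_mid","sleeve_mid"):
        print(n,[(round(d['p'],2),[round(float(v),1) for v in d['at']]) for d in spot_point(c,n)])
E
```

```text
pics
0.0 [ 0.140188   -0.53155687  0.20487063] [-3.14039718e+00 -8.95348736e-05  2.57816144e-01] 0.09404017952522212
side {'fov_y': 42.564345446576304, 'cx': 317.59157092794527, 'cy': 234.2331773306544, 'position': array([0.20497964, 0.80185936, 0.81120298]), 'rotation': array([ 0.91040572, -0.01073841, -2.76070499])}
rack [(0.92, [295.6, 305.8])]
old_mid []
new_mid [(0.65, [317.1, 190.4])]
lane_oil_mid [(0.58, [289.9, 266.5])]
spare_oil_mid [(0.59, [367.2, 230.5])]
sleeve_mid [(0.75, [375.2, 188.7])]
top {'fov_y': 44.81524999922254, 'cx': 320.63561612628666, 'cy': 241.25587408938154, 'position': array([ 0.37239203, -0.07039168,  1.12166953]), 'rotation': array([ 0.17135375, -0.01245006, -1.57784244])}
rack [(0.88, [252.9, 253.8])]
old_mid [(0.77, [219.7, 226.6])]
new_mid [(0.68, [405.7, 208.5])]
lane_oil_mid [(0.97, [272.4, 227.4])]
spare_oil_mid [(0.66, [360.7, 285.1])]
sleeve_mid [(0.69, [446.5, 268.2])]
```

View pics/side0.png

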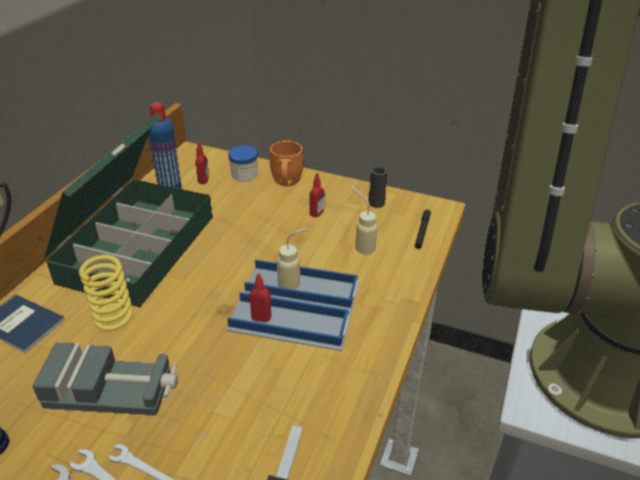

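View pics/top0.png

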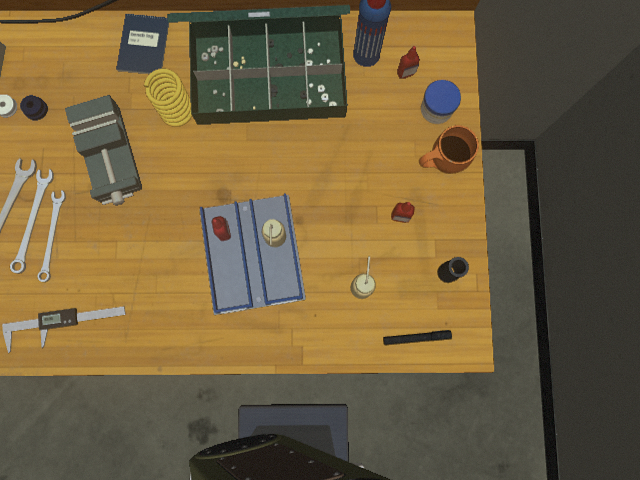

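Top view: image up is +x and image left is +y. The rack is at about (252,254), turned slightly. The old red bottle is in its left (+y) lane at (220,228), with lane oil at (273,231). The new bottle is at (403,212), spare oil at (363,285) and the sleeve at (453,269).

```bash
cat > h.py <<'E'
import numpy as np, cv2
from plant import *
from scipy.spatial.transform import Rotation as R
from scipy.optimize import minimize
def cam(c):
    i=vision.camera_info(c);f=240/np.tan(np.radians(i['fov_y']/2))
    return np.array(i['position']),R.from_euler('xyz',i['rotation']).as_matrix(),f,i['cx'],i['cy']
def proj(c,P):
    p,M,f,cx,cy=cam(c);q=(np.atleast_2d(P)-p)@M
    return np.c_[cx+f*q[:,0]/-q[:,2],cy+f*q[:,1]/q[:,2]]
def plane(c,uv,z):
    p,M,f,cx,cy=cam(c);d=M@np.array([(uv[0]-cx)/f,-(uv[1]-cy)/f,-1])
    return p+d*(z-p[2])/d[2]
def box(a,b,z0,z1):return np.array([[x,y,z] for x in(-a,a) for y in(-b,b) for z in(z0,z1)])
BOT=[box(.012,.018,0,.072),np.r_[box(.009,.009,.072,.075),box(.002,.002,.105,.106)]]
RACK=[box(.105,.089,0,.006)]
def sil(c,model,x,y,z,yaw,S=4):
    m=np.zeros((480*S,640*S),np.uint8);M=R.from_euler('z',yaw).as_matrix()
    for b in model:
        q=(proj(c,b@M.T+[x,y,z])+.5)*S
        cv2.fillConvexPoly(m,cv2.convexHull(np.round(q).astype(np.int32)),1)
    return cv2.resize(m.astype(np.float32),(640,480),interpolation=cv2.INTER_AREA)
def fit(masks,model,x,y,z,yaws):
    def cost(v):
        return sum(1-np.minimum(s:=sil(c,model,v[0]/100,v[1]/100,z,v[2]/5),m).sum()/np.maximum(s,m).sum() for c,m in masks.items())
    best=[minimize(cost,[x*100,y*100,w*5],method='Nelder-Mead',options=dict(initial_simplex=[[x*100,y*100,w*5],[x*100+1,y*100,w*5],[x*100,y*100+1,w*5],[x*100,y*100,w*5+1]],xatol=.02,fatol=1e-3)) for w in yaws]
    best.sort(key=lambda r:r.fun)
    return [(np.round([b.x[0]/100,b.x[1]/100,np.degrees(b.x[2]/5)],4),round(b.fun,3)) for b in best]
E
python3 - <<'E'
from h import *
P={"rack":((295.6,305.8),(252.9,253.8),0),"lane_oil_mid":((289.9,266.5),(272.4,227.4),.051),"spare_oil_mid":((367.2,230.5),(360.7,285.1),.045),"sleeve_mid":((375.2,188.7),(446.5,268.2),.044),"new_mid":((317.1,190.4),(405.7,208.5),.06),"old_mid":(None,(219.7,226.6),.066)}
for n,(s,t,z) in P.items():
    print(n,s and plane('side',s,z).round(3),plane('top',t,z).round(3))
M={}
for c in('side','top'):
    vision.snapshot(c)
    for n in('rack','old_mid','new_mid'):
        r=regions_of(c,n)
        for d in r: print(c,n,round(d['p'],2),np.round(d['at']),d['mask'].sum())
        M[c,n]=[d['mask'] for d in r]
np.save('M.npy',M,allow_pickle=True)
E
```

```text
rack [0.542 0.047 0.   ] [0.542 0.046 0.   ]
lane_oil_mid [0.573 0.002 0.051] [0.584 0.005 0.051]
spare_oil_mid [ 0.475 -0.168  0.045] [ 0.476 -0.159  0.045]
sleeve_mid [ 0.507 -0.323  0.044] [ 0.507 -0.32   0.044]
new_mid [ 0.616 -0.244  0.06 ] [ 0.618 -0.245  0.06 ]
old_mid None [0.583 0.101 0.066]
side old_mid 0.64 [259. 305.] 758
side new_mid 0.87 [317. 201.] 540
top rack 0.83 [251. 260.] 8812
top rack 0.63 [224. 229.] 359
top old_mid 0.63 [221. 230.] 346
top new_mid 0.66 [404. 212.] 327
```

```bash
python3 - <<'E'
from h import *
M=np.load('M.npy',allow_pickle=True).item()
f=lambda m:m.astype(np.float32)
k=cv2.morphologyEx(M['top','rack'][0].astype(np.uint8),cv2.MORPH_CLOSE,np.ones((25,25)))
print('rack',fit({'top':f(k)},[box(.105,.089,0,.026)],.542,.046,0,[0,.15]))
for n,x,y,z,w in(('old_mid',.583,.101,.006,[1.2,1.57,2.0]),('new_mid',.617,-.245,0,np.radians([0,30,60,90,120,150]))):
    for cs in(('side','top'),('top',),('side',)): print(n,cs,fit({c:f(M[c,n][0]) for c in cs},BOT,x,y,z,w)[:3])
a=cv2.imread('pics/top0.png');b=cv2.imread('pics/side0.png')
r=[cv2.resize(i[y:y+60,x:x+80],(400,300),interpolation=cv2.INTER_CUBIC) for i,x,y in((a,180,200),(a,365,180),(b,220,265),(b,278,165))]
cv2.imwrite('pics/crop.png',np.vstack([np.hstack(r[:2]),np.hstack(r[2:])]))
E
```

```text
rack [(array([0.5418, 0.0478, 8.5074]), np.float64(0.059)), (array([0.5425, 0.0466, 8.5713]), np.float64(0.06))]
old_mid ('side', 'top') [(array([5.856000e-01, 1.032000e-01, 1.137571e+02]), np.float64(0.366)), (array([5.861000e-01, 1.031000e-01, 1.122961e+02]), np.float64(0.367)), (array([ 0.5854,  0.1036, 77.5214]), np.float64(0.516))]
old_mid ('top',) [(array([5.847000e-01, 1.026000e-01, 1.084342e+02]), np.float64(0.191)), (array([5.845000e-01, 1.023000e-01, 1.099654e+02]), np.float64(0.193)), (array([5.849000e-01, 1.025000e-01, 1.098247e+02]), np.float64(0.194))]
old_mid ('side',) [(array([5.854000e-01, 1.052000e-01, 1.192772e+02]), np.float64(0.155)), (array([5.851000e-01, 1.061000e-01, 1.190945e+02]), np.float64(0.155)), (array([ 0.585 ,  0.1068, 53.3125]), np.float64(0.158))]Traceback (most recent call last):
  File "<stdin>", line 7, in <module>
  File "h.py", line 26, in fit
    best=[minimize(cost,[x*100,y*100,w*5],method='Nelder-Mead',options=dict(initial_simplex=[[x*100,y*100,w*5],[x*100+1,y*100,w*5],[x*100,y*100+1,w*5],[x*100,y*100,w*5+1]],xatol=.02,fatol=1e-3)) for w in 
[... 431 characters left out ...]
um(1-np.minimum(s:=sil(c,model,v[0]/100,v[1]/100,z,v[2]/5),m).sum()/np.maximum(s,m).sum() for c,m in masks.items())
  File "h.py", line 25, in <genexpr>
    return sum(1-np.minimum(s:=sil(c,model,v[0]/100,v[1]/100,z,v[2]/5),m).sum()/np.maximum(s,m).sum() for c,m in masks.items())
                               ~~~^^^^^^^^^^^^^^^^^^^^^^^^^^^^^^^^^^^^
  File "h.py", line 20, in sil
    q=(proj(c,b@M.T+[x,y,z])+.5)*S
       ~~~~^^^^^^^^^^^^^^^^^
  File "h.py", line 9, in proj
    p,M,f,cx,cy=cam(c);q=(np.atleast_2d(P)-p)@M
                ~~~^^^
  File "h.py", line 6, in cam
    i=vision.camera_info(c);f=240/np.tan(np.radians(i['fov_y']/2))
ValueError: time passes only in moves, steps and waits
```

```bash
sed -i 's/^def cam/import functools\n@functools.cache\ndef cam/' h.py; python3 - <<'E'
from h import *
M=np.load('M.npy',allow_pickle=True).item()
f=lambda m:m.astype(np.float32)
for n,x,y,z,w in(('new_mid',.617,-.245,0,np.radians([0,30,60,90,120,150])),):
    for cs in(('side','top'),('top',),('side',)): print(n,cs,fit({c:f(M[c,n][0]) for c in cs},BOT,x,y,z,w)[:3])
a=cv2.imread('pics/top0.png');b=cv2.imread('pics/side0.png')
r=[cv2.resize(i[y:y+60,x:x+80],(400,300),interpolation=cv2.INTER_CUBIC) for i,x,y in((a,180,200),(a,365,180),(b,220,265),(b,278,165))]
cv2.imwrite('pics/crop.png',np.vstack([np.hstack(r[:2]),np.hstack(r[2:])]))
E
```

```text
new_mid ('side', 'top') [(array([ 0.6175, -0.2425, -0.2937]), np.float64(0.429)), (array([  0.6178,  -0.241 , 178.766 ]), np.float64(0.43)), (array([  0.6161,  -0.2417, 141.7444]), np.float64(0.484))]
new_mid ('top',) [(array([  0.616 ,  -0.2416, 146.6813]), np.float64(0.25)), (array([  0.6173,  -0.2414, 150.1719]), np.float64(0.253)), (array([ 0.6162, -0.2404, 18.9569]), np.float64(0.281))]
new_mid ('side',) [(array([  0.618 ,  -0.2418, 176.3291]), np.float64(0.125)), (array([ 0.6179, -0.2426,  1.1465]), np.float64(0.131)), (array([ 0.6183, -0.2418, 45.0523]), np.float64(0.154))]
```

View pics/crop.png

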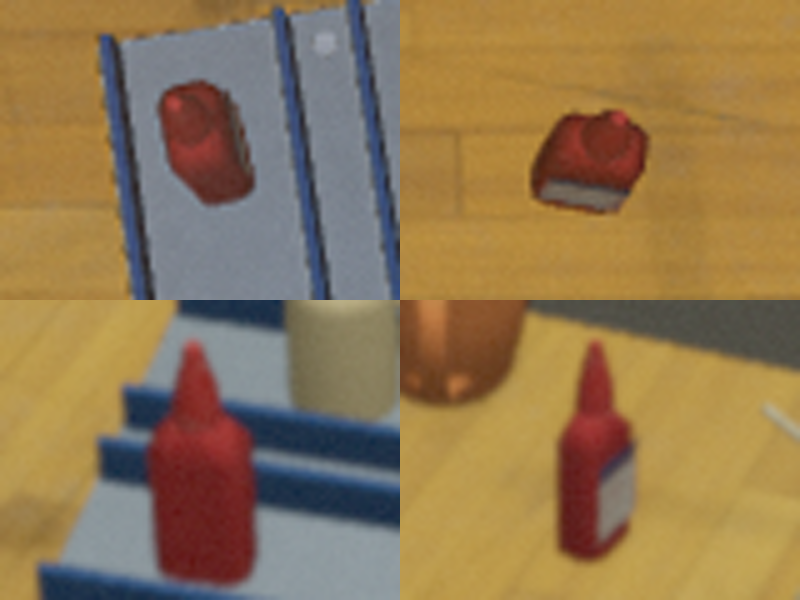

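The crops show the old bottle with its wide face roughly along the lane, and the new one with its labelled wide face toward the robot (yaw about -5°). 

Plan: grip the old bottle along the lane (across its 36 mm), which keeps the gripper body clear of the oil straw, and carry it to the lip. Then pick the new bottle across its 24 mm.

```bash

python3 -m creep '[[[0,0.0185,0.0265,0.005,0,0,0.061],[0,0.0185,0.0265,0.005,0,0,0.061],[0,0.0185,0.0265,0.005,0,0,0.061],[0,0.0185,0.0265,0.005,0,0,0.061],[0,0.0185,0.0265,0.005,0,0,0.061]]]' 10
python3 -m creep '[[[0,0.0185,0.0265,0,0,0,0.061],[0,0.0185,0.0265,0,0,0,0.061],[0,0.0185,0.0265,0,0,0,0.061],[0,0.0185,0.0265,0,0,0,0.061],[0,0.0185,0.0265,0,0,0,0.061]]]'
python3 -m creep '[[[0,0.0185,0.0265,0,0,0,0.061],[0,0.0185,0.0265,0,0,0,0.061],[0,0.0185,0.0265,0,0,0,0.061],[0,0.0185,0.0265,0,0,0,0.061],[0,0.0185,0.0265,0,0,0,0.061]]]'
python3 -m creep '[[[0,0.0185,0.0265,0,0,0,0.061],[0,0.0185,0.0265,0,0,0,0.061],[0,0.0185,0.0265,0,0,0,0.061],[0,0.0185,0.0265,0,0,0,0.061],[0,0.0185,0.0265,0,0,0,0.061]]]'
python3 - <<'E'
from h import *
print('lane straw tip side',plane('side',(307,230),.152),'spare straw tip',plane('top',(368,257),.146),plane('side',(353,190),.146),'greenbox',plane('top',(268,122),.05))
E
```

```text
t: 1.52
tcp_pos: [0.2333, -0.398, 0.2307]
ee_rot: [3.141, 0.0, 0.565]
force: [1.0, -0.2, -0.2]
gripper_width: 0.0938
grip_force: 0.0
t: 1.93
tcp_pos: [0.3258, -0.2654, 0.2307]
ee_rot: [3.141, 0.0, 0.871]
force: [0.5, -0.1, -0.1]
gripper_width: 0.094
grip_force: 0.0
t: 2.35
tcp_pos: [0.4184, -0.1328, 0.2307]
ee_rot: [3.141, 0.0, 1.176]
force: [0.2, 0.1, 0.4]
gripper_width: 0.0939
grip_force: 0.0
t: 2.77
tcp_pos: [0.5109, -0.0002, 0.2305]
ee_rot: [3.141, 0.0, 1.481]
force: [0.5, -0.3, 0.6]
gripper_width: 0.0939
grip_force: 0.0
lane straw tip side [0.5356382  0.00721065 0.152     ] spare straw tip [ 0.51367945 -0.16382986  0.146     ] [ 0.50530807 -0.15228776  0.146     ] greenbox [0.79245085 0.01516871 0.05      ]
```

```bash

python3 -m creep '[[[0,0.0185,0.0258,0,0,0,0.06],[0,0.0185,0.0258,0,0,0,0.06],[0,0.0185,0.0258,0,0,0,0.06],[0,0.0185,0.0258,0,0,0,0.06],[0,0,0,0,0,0,0]]]'
python3 -m creep '[[[0,0,0,-0.03,0,0,0],[0,0,0,-0.03,0,0,0],[0,0,0,-0.02,0,0,0],[0,0,0,0,0,0,0]]]'
python3 - <<'E'
from h import *
a=vision.snapshot('top');b=vision.snapshot('side')
r=[cv2.resize(i[y:y+120,x:x+160],(400,300),interpolation=cv2.INTER_CUBIC) for i,x,y in((a,140,160),(b,180,200))]
cv2.imwrite('pics/a1.png',np.hstack(r))
E
```

```text
t: 3.18
tcp_pos: [0.5857, 0.1051, 0.2295]
ee_rot: [-3.141, -0.001, 1.725]
force: [-0.1, 0.1, -1.0]
gripper_width: 0.0937
grip_force: 0.0
t: 3.52
tcp_pos: [0.5823, 0.1009, 0.1462]
ee_rot: [-3.135, -0.0, 1.717]
force: [0.6, 0.5, -1.0]
gripper_width: 0.0944
grip_force: 0.0
```

View pics/a1.png

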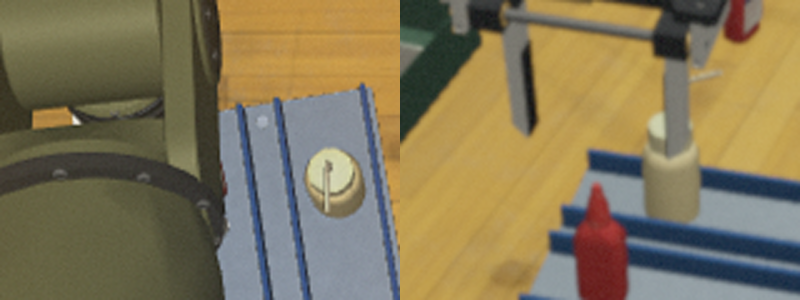

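The right panel shows the fingers straddling the nozzle (598,187), with their midpoint near column 601, so they are well centred. Descending to grip.

```bash

python3 -m creep '[[[0,0,0,-0.03,0,0,0],[0,0,0,-0.03,0,0,0],[0,0,0,-0.025,0,0,0],[0,0,0,-0.015,0,0,0],[0,0,0,0,0,0,0]]]'
python3 -m creep '[[[0.8,0,0,0,0,0,0],[0.8,0,0,0,0,0,0],[0.8,0,0,0,0,0,0],[0.8,0,0,0,0,0,0],[0.8,0,0,0,0,0,0]]]' 10
```

```text
t: 4.03
tcp_pos: [0.5837, 0.1012, 0.0493]
ee_rot: [-3.139, -0.0, 1.717]
force: [-0.9, -0.4, -0.6]
gripper_width: 0.0943
grip_force: 0.0
t: 4.45
tcp_pos: [0.5847, 0.1014, 0.0515]
ee_rot: [3.14, 0.0, 1.718]
force: [-0.5, 0.0, -0.6]
gripper_width: 0.0639
grip_force: 0.0
```

```bash

python3 -m creep '[[[0.8,0,0,0,0,0,0],[0.8,0,0,0,0,0,0],[0.8,0,0,0,0,0,0],[0.8,0,0,0,0,0,0],[0.8,0,0,0,0,0,0]]]'
python3 -m creep '[[[0.8,0,0,0,0,0,0],[0.8,0,0,0,0,0,0],[0.8,0,0,0,0,0,0]]]'
```

```text
t: 4.87
tcp_pos: [0.5842, 0.1014, 0.0504]
ee_rot: [-3.142, -0.0, 1.718]
force: [0.2, -0.0, -0.2]
gripper_width: 0.0361
grip_force: 9.9
t: 5.12
tcp_pos: [0.5842, 0.1014, 0.0505]
ee_rot: [3.142, 0.0, 1.718]
force: [-0.0, -1.2, -0.0]
gripper_width: 0.0362
grip_force: 9.9
```

```bash

python3 -m creep '[[[0.8,0,0,0.004,0,0,0],[0.8,-0.01,-0.001,0,0,0,0],[0.8,-0.025,-0.003,0,0,0,0],[0.8,-0.025,-0.003,0,0,0,0],[0.8,-0.025,-0.003,0,0,0,0]]]'
python3 -m creep '[[[0.8,-0.025,-0.003,0,0,0,0],[0.8,-0.01,-0.001,0,0,0,0],[0.8,0,0,-0.002,0,0,0],[0.8,0,0,-0.002,0,0,0],[0.8,0,0,0,0,0,0]]]'
python3 -m creep '[[[0.8,-0.002,0,0,0,0,0],[0.8,-0.002,0,0,0,0,0],[0.8,-0.002,0,0,0,0,0],[0.8,0,0,0,0,0,0]]]'
```

```text
t: 5.53
tcp_pos: [0.498, 0.0912, 0.0544]
ee_rot: [-3.141, -0.0, 1.718]
force: [-0.5, -0.4, -0.9]
gripper_width: 0.036
grip_force: 9.9
t: 5.95
tcp_pos: [0.465, 0.0874, 0.0504]
ee_rot: [3.141, -0.0, 1.718]
force: [-0.9, -0.5, 0.8]
gripper_width: 0.0364
grip_force: 9.9
t: 6.28
tcp_pos: [0.4581, 0.0874, 0.0504]
ee_rot: [-3.142, -0.0, 1.718]
force: [0.2, 0.3, -0.6]
gripper_width: 0.0365
grip_force: 9.9
```

```bash

python3 - <<'E'
from h import *
b=vision.snapshot('side')
cv2.imwrite('pics/a2.png',cv2.resize(b[240:360,220:380],(800,600),interpolation=cv2.INTER_CUBIC))
E
```

```text
(no output)
```

View pics/a2.png

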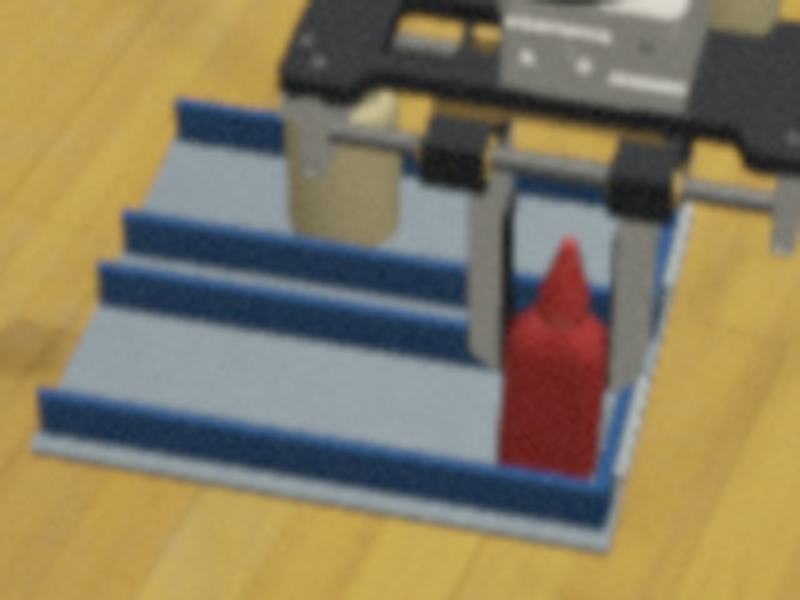

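The old bottle is upright and gripped at (555,390) in the crop, a couple of mm short of the lip's blue inner face near (610,440). I'll creep on until it makes contact.

```bash

python3 -m creep '[[[0.8,-0.0015,0,0,0,0,0],[0.8,0,0,0,0,0,0]]]'
python3 -m creep '[[[0.8,-0.0015,0,0,0,0,0],[0.8,0,0,0,0,0,0]]]'
python3 -m creep '[[[0.8,-0.0015,0,0,0,0,0],[0.8,0,0,0,0,0,0]]]'
```

```text
t: 6.5
tcp_pos: [0.4566, 0.0874, 0.0504]
ee_rot: [-3.141, -0.0, 1.718]
force: [-1.3, -0.8, -0.7]
gripper_width: 0.036
grip_force: 9.9
t: 6.67
tcp_pos: [0.4555, 0.0874, 0.0506]
ee_rot: [3.14, 0.0, 1.718]
force: [3.0, 0.4, -2.3]
gripper_width: 0.0364
grip_force: 10.0
t: 6.83
tcp_pos: [0.4549, 0.0875, 0.051]
ee_rot: [3.138, 0.0, 1.718]
force: [7.5, 0.4, -0.9]
gripper_width: 0.0365
grip_force: 10.1
```

```bash

python3 -m creep '[[[0.8,0.001,0,0,0,0,0],[0.8,0,0,0,0,0,0],[0.3,0,0,0,0,0,0],[0.3,0,0,0,0,0,0],[0.3,0,0,0,0,0,0]]]'
python3 -m creep '[[[0.3,0,0,0,0,0,0],[0.3,0,0,0,0,0,0],[0.3,0,0,0.02,0,0,0],[0.2,0,0,0.03,0,0,0],[0,0,0,0.04,0,0,0]]]'
python3 -m creep '[[[0,0,0,0.04,0,0,0],[0,0,0,0.04,0,0,0],[0,0,0,0.01,0,0,0]]]'
```

```text
t: 7.25
tcp_pos: [0.4542, 0.0874, 0.0502]
ee_rot: [-3.14, -0.0, 1.718]
force: [-0.5, 0.1, 0.2]
gripper_width: 0.0529
grip_force: 0.0
t: 7.67
tcp_pos: [0.4533, 0.0872, 0.1397]
ee_rot: [-3.137, -0.0, 1.718]
force: [0.7, -0.3, -0.2]
gripper_width: 0.0759
grip_force: 0.0
t: 7.92
tcp_pos: [0.4561, 0.0876, 0.2364]
ee_rot: [3.134, 0.0, 1.718]
force: [-0.4, 1.0, 0.5]
gripper_width: 0.0933
grip_force: 0.0
```

```bash

python3 -m creep '[[[0,0.0162,-0.033,0,0,0,-0.0234],[0,0.0162,-0.033,0,0,0,-0.0234],[0,0.0162,-0.033,0,0,0,-0.0234],[0,0.0162,-0.033,0,0,0,-0.0234],[0,0.0162,-0.033,0,0,0,-0.0234]]]'
python3 -m creep '[[[0,0.0162,-0.033,0,0,0,-0.0234],[0,0.0162,-0.033,0,0,0,-0.0234],[0,0.0162,-0.033,0,0,0,-0.0234],[0,0.0162,-0.033,0,0,0,-0.0234],[0,0.0162,-0.033,0,0,0,-0.0234]]]'
python3 -m creep '[[[0,0,0,-0.03,0,0,0],[0,0,0,-0.03,0,0,0],[0,0,0,-0.02,0,0,0],[0,0,0,0,0,0,0]]]'
python3 - <<'E'
from h import *
a=vision.snapshot('top');b=vision.snapshot('side')
r=[cv2.resize(i[y:y+120,x:x+160],(400,300),interpolation=cv2.INTER_CUBIC) for i,x,y in((a,160,200),(b,240,110),(b,220,240))]
cv2.imwrite('pics/a3.png',np.vstack([np.hstack(r[:2]),np.hstack([r[2],r[2]])]))
M=regions_of('top','old_mid')
for d in M[:2]: print(d['p'],d['at'],fit({'top':d['mask'].astype(np.float32)},BOT,.455,.088,.006,[1.72])[0])
E
```

```text
t: 8.33
tcp_pos: [0.536, -0.0793, 0.23]
ee_rot: [-3.141, -0.0, 1.6]
force: [0.1, 0.4, -0.6]
gripper_width: 0.0943
grip_force: 0.0
t: 8.75
tcp_pos: [0.617, -0.2443, 0.2297]
ee_rot: [-3.141, -0.0, 1.483]
force: [0.5, 0.4, -0.1]
gripper_width: 0.0941
grip_force: 0.0
t: 9.08
tcp_pos: [0.6148, -0.242, 0.1448]
ee_rot: [-3.134, -0.003, 1.483]
force: [-0.6, -0.4, -1.0]
gripper_width: 0.0939
grip_force: 0.0
0.79 [225.4, 299.8] (array([4.564000e-01, 8.890000e-02, 1.020212e+02]), np.float64(0.215))
```

View pics/a3.png

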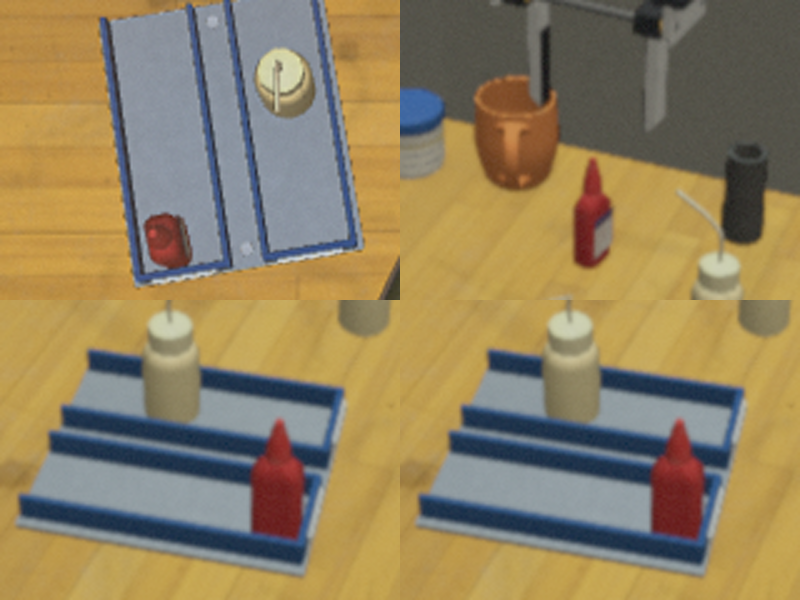

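The old bottle stands at the lip (fit (0.456, 0.089), contact position 0.4555). The fingers straddle the new bottle's nozzle (593,165 against midpoint about 597), and the mug is clear behind them.

```bash

python3 -m creep '[[[0.35,0,0,-0.02,0,0,0],[0.35,0,0,-0.02,0,0,0],[0.35,0,0,-0.025,0,0,0],[0.35,0,0,-0.025,0,0,0],[0.35,0,0,-0.015,0,0,0]]]'
python3 -m creep '[[[0.9,0,0,0,0,0,0],[0.9,0,0,0,0,0,0],[0.9,0,0,0,0,0,0],[0.9,0,0,0,0,0,0],[0.9,0,0,0,0,0,0]]]' 12
python3 -m creep '[[[0.9,0,0,0,0,0,0],[0.9,0,0,0,0,0,0],[0.9,0,0,0,0,0,0]]]'
```

```text
t: 9.65
tcp_pos: [0.6169, -0.2426, 0.045]
ee_rot: [3.141, 0.0, 1.484]
force: [-0.3, -0.2, -0.8]
gripper_width: 0.0644
grip_force: 0.0
t: 10.07
tcp_pos: [0.6174, -0.2429, 0.0471]
ee_rot: [3.139, 0.001, 1.484]
force: [0.8, -0.1, -0.5]
gripper_width: 0.0313
grip_force: 0.0
t: 10.32
tcp_pos: [0.6172, -0.2428, 0.0465]
ee_rot: [3.14, 0.001, 1.484]
force: [-0.5, 0.7, 6.6]
gripper_width: 0.0246
grip_force: 11.7
```

```bash

python3 -m creep '[[[0.9,0,0,0.03,0,0,0],[0.9,0,0,0.04,0,0,0],[0.9,0,0,0.04,0,0,0],[0.9,0,0,0.04,0,0,0],[0.9,0,0,0.04,0,0,0]]]'
python3 -m creep '[[[0.9,-0.0098,0.0284,0,0,0,-0.1113],[0.9,-0.0098,0.0284,0,0,0,-0.1113],[0.9,-0.0098,0.0284,0,0,0,-0.1113],[0.9,-0.0098,0.0284,0,0,0,-0.1113],[0.9,-0.0098,0.0284,0,0,0,-0.1113]]]'
python3 -m creep '[[[0.9,-0.0098,0.0284,0,0,0,-0.1113],[0.9,-0.0098,0.0284,0,0,0,-0.1113],[0.9,-0.0098,0.0284,0,0,0,-0.1113],[0.9,-0.0098,0.0284,0,0,0,-0.1113],[0.9,-0.0098,0.0284,0,0,0,-0.1113]]]'
python3 -m creep '[[[0.9,-0.0098,0.0284,0,0,0,-0.1113],[0.9,-0.0098,0.0284,0,0,0,-0.1113],[0.9,0,0,0,0,0,0],[0.9,0,0,0,0,0,0]]]'
```

```text
t: 10.73
tcp_pos: [0.6163, -0.2424, 0.2375]
ee_rot: [-3.141, -0.0, 1.484]
force: [0.7, -0.4, -1.1]
gripper_width: 0.0245
grip_force: 11.8
t: 11.15
tcp_pos: [0.5669, -0.0994, 0.2354]
ee_rot: [-3.141, 0.0, 0.922]
force: [0.9, 0.1, -1.5]
gripper_width: 0.0244
grip_force: 11.7
t: 11.57
tcp_pos: [0.5179, 0.0426, 0.2355]
ee_rot: [-3.142, -0.0, 0.365]
force: [0.3, -0.3, -0.9]
gripper_width: 0.025
grip_force: 11.7
t: 11.9
tcp_pos: [0.4987, 0.0992, 0.2356]
ee_rot: [3.142, -0.0, 0.151]
force: [-0.6, 0.1, 0.1]
gripper_width: 0.0243
grip_force: 11.8
```

```bash

python3 -m creep '[[[0.9,0,0,-0.035,0,0,0],[0.9,0,0,-0.04,0,0,0],[0.9,0,0,-0.04,0,0,0],[0.9,0,0,-0.035,0,0,0],[0.9,0,0,-0.02,0,0,0]]]'
python3 -m creep '[[[0.9,0,0,0,0,0,0],[0.9,0,0,0,0,0,0]]]'
python3 - <<'E'
from h import *
b=vision.snapshot('side')
cv2.imwrite('pics/a4.png',cv2.resize(b[240:360,220:380],(800,600),interpolation=cv2.INTER_CUBIC))
E
```

```text
t: 12.32
tcp_pos: [0.4977, 0.0969, 0.0617]
ee_rot: [3.142, 0.004, 0.149]
force: [1.0, -0.4, -1.5]
gripper_width: 0.0243
grip_force: 11.8
t: 12.48
tcp_pos: [0.4992, 0.0974, 0.0654]
ee_rot: [3.142, 0.001, 0.149]
force: [-0.0, 0.0, -0.1]
gripper_width: 0.0247
grip_force: 11.8
```

View pics/a4.png

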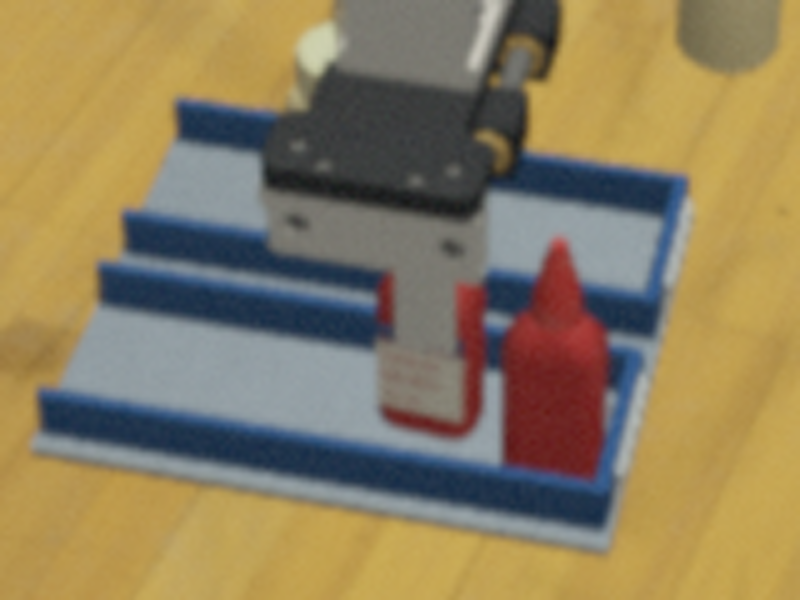

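The new bottle hovers upright, its front edge at x≈484 and the old bottle's rear edge at x≈505, so the gap is about 7.5 mm. I'll move forward 5 mm and then lower.

```bash

python3 -m creep '[[[0.9,-0.005,-0.001,0,0,0,0],[0.9,0,0,-0.005,0,0,0],[0.9,0,0,-0.005,0,0,0],[0.9,0,0,0,0,0,0]]]'
python3 -m creep '[[[0.9,0,0,-0.0015,0,0,0],[0.9,0,0,0,0,0,0]]]'
```

```text
t: 12.87
tcp_pos: [0.4939, 0.0971, 0.0551]
ee_rot: [3.142, 0.0, 0.148]
force: [-0.1, -0.0, -1.9]
gripper_width: 0.0241
grip_force: 11.8
t: 13.03
tcp_pos: [0.4941, 0.0972, 0.0538]
ee_rot: [-3.142, 0.0, 0.148]
force: [0.5, 0.1, -0.8]
gripper_width: 0.0243
grip_force: 11.8
```

```bash

python3 -m creep '[[[0.9,0,0,-0.0015,0,0,0],[0.9,0,0,0,0,0,0]]]'
python3 -m creep '[[[0.9,0,0,-0.001,0,0,0],[0.9,0,0,0,0,0,0]]]'
```

```text
t: 13.2
tcp_pos: [0.4943, 0.0972, 0.0525]
ee_rot: [3.142, -0.0, 0.148]
force: [-0.0, 0.4, -1.0]
gripper_width: 0.0243
grip_force: 11.8
t: 13.37
tcp_pos: [0.4947, 0.0972, 0.0522]
ee_rot: [3.141, -0.002, 0.148]
force: [-0.8, -0.3, 8.0]
gripper_width: 0.024
grip_force: 11.9
```

Floor contact. Releasing.

```bash

python3 -m creep '[[[0.9,0,0,0.0005,0,0,0],[0.5,0,0,0,0,0,0],[0.5,0,0,0,0,0,0],[0.5,0,0,0,0,0,0],[0.5,0,0,0,0,0,0]]]'
python3 -m creep '[[[0.5,0,0,0,0,0,0],[0.5,0,0,0.02,0,0,0],[0.5,0,0,0.03,0,0,0],[0.5,0,0,0.04,0,0,0],[0.5,0,0,0.04,0,0,0]]]'
python3 -m creep '[[[0.5,0,0,0.04,0,0,0],[0.5,0,0,0.03,0,0,0],[0.5,-0.03,-0.025,0,0,0,0],[0.5,-0.03,-0.025,0,0,0,0],[0.5,-0.02,-0.03,0,0,0,0]]]'
python3 -m creep '[[[0.5,-0.01,-0.04,0,0,0,0],[0.5,0,-0.04,0,0,0,0],[0.5,0,-0.04,0,0,0,0],[0.5,0,-0.04,0,0,0,0],[0.5,0,-0.04,0,0,0,0]]]'
python3 -m creep '[[[0.5,0,-0.04,0,0,0,0],[0.5,0,-0.04,0,0,0,0],[0.5,0,0,0,0,0,0]]]'
python3 - <<'E'
from h import *
a=vision.snapshot('top');b=vision.snapshot('side')
r=[cv2.resize(i[y:y+150,x:x+200],(400,300),interpolation=cv2.INTER_CUBIC) for i,x,y in((a,180,180),(b,210,220))]
cv2.imwrite('pics/a5.png',np.vstack([np.hstack(r),np.hstack([cv2.resize(a,(400,300)),cv2.resize(b,(400,300))])]))
E
```

```text
t: 13.78
tcp_pos: [0.4941, 0.0972, 0.0518]
ee_rot: [-3.142, 0.0, 0.148]
force: [-0.7, 0.2, -0.3]
gripper_width: 0.0458
grip_force: 0.0
t: 14.2
tcp_pos: [0.4935, 0.0971, 0.1831]
ee_rot: [-3.142, 0.002, 0.148]
force: [0.3, -0.1, 0.6]
gripper_width: 0.0469
grip_force: 0.0
t: 14.62
tcp_pos: [0.4122, 0.0171, 0.252]
ee_rot: [-3.142, -0.0, 0.15]
force: [1.2, -0.2, 0.1]
gripper_width: 0.0472
grip_force: 0.0
t: 15.03
tcp_pos: [0.4035, -0.1848, 0.2522]
ee_rot: [3.141, -0.001, 0.148]
force: [-0.1, -0.4, 0.9]
gripper_width: 0.0469
grip_force: 0.0
t: 15.28
tcp_pos: [0.4033, -0.2678, 0.2513]
ee_rot: [3.141, 0.001, 0.144]
force: [0.4, 0.5, -0.7]
gripper_width: 0.047
grip_force: 0.0
```

View pics/a5.png

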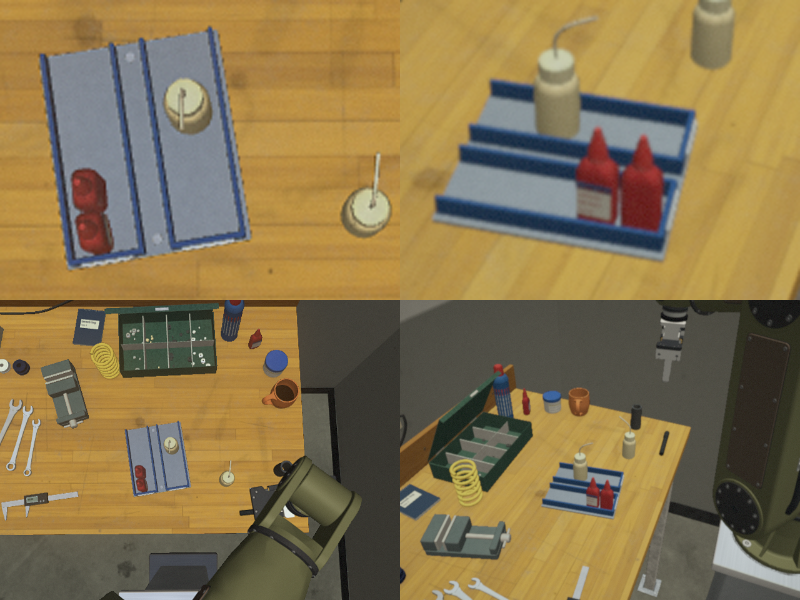

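Both red bottles stand upright in the lane, the old one at the lip (640,185 in the side crop) and the new one close behind it (598,185). The oils, sleeve and far red bottle haven't been disturbed.

```bash
python3 -c "
from plant import workorder
print(workorder.hand_in())"
```

```text
the job is handed in; nothing more can be done
None
```

Job handed in at about 15 s: the old red bottle is at the front lip and the new one stands upright about 3 mm behind it in the same lane, with the oils, sleeve and far red bottle untouched.

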